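Switch check on a paddle grinder

TASK

The yellow hand grinder with the grey disc, strapped in its bench cradle, is due its switch check. Flip the red lock-off lever on its paddle well forward, towards the disc, then squeeze the black paddle fully home against the body for about a second and let it go, so that it springs back out with the lever left forward. Leave the blue sander alone.

Things in the scene. Friction and masses are not known exactly. Their poses are not given: they have to be found in the camera images.
- grinder: Yellow hand grinder 290 mm long lying on its side, strapped in a fixed cradle. Origin on the bench under it; z up, nose with thin upright grey disc (top z 97 mm) to its +x, black paddle on its -y side. Barrel 40 mm square, y -20 to 20, z 40 to 80. Cradle plate 80 mm wide, 12 high; saddles and straps (to z 83) only at x -100 and +60. Best squeezed across y at x -15, z 60, where the barrel is bare.
- lock_lever (a joint): Red lever, rad: 0 locked (blocks paddle), leaning back, tip at grinder x +8, y -73 mm; grows as the tip goes to +x to its stop, 1.3, tip x +49, y -63; forward = over 0.8. Upright pivot x +22, y -41; tab 35 long, 5 thick, z 52 to 68, 25 proud of the paddle. Push it from behind: light friction (1 to 2 N), stays where left, 5 N means it is at its stop.
- paddle (a joint): Black paddle, rad: 0 out, 0.12 home on the barrel (over 0.09 counts as home). Bar 26 mm high (z 47 to 73) from its upright hinge at grinder x -85, y -24 mm to x +36; outer face at x -15 is at y -41 when out, -33 when home (53 mm across with the barrel), at x +20 y -45 when out. Sprung outwards: at x -15 takes 6 N to start, 9 N to hold home.
- sander: Blue machine of the same build, size and frame in the same kind of cradle, with a thick round sanding pad (rust-red face) at its nose and its own black paddle and red lever. To be left alone.

How it is judged:
By the outcome, as a careful person would: the job done as asked, in the order asked, and still so for the second after the job is handed in, with the robot touching nothing.
It also fails if it takes over 42 s, if anything falls off the work surface, if the arm or the gripper's body presses on something with over 40 N, if the wrist force passes 120 N, or if a joint passes its speed limit or range.

ROBOT

A 6-joint arm with a two-finger parallel gripper is mounted at the origin on a cart in front of the work surface, level with it; the furniture and walls round the work are solid. World frame = base frame: x ahead of the robot, y to its left, z up, the work surface at z = 0. Lengths are in m, angles in rad, forces in N, time in s.
With the tool pointing down it reaches from about 0.3 to 0.875 m from the base axis. Payload 6.4 kg.
Tool frame: the origin (TCP) lies on the mounting face of the last link; the fingertips stand 173 mm ahead of it and the grasp point (between the pads) lies 155 mm ahead of it (ctrl.tip_reach is the distance from the TCP to the fingertips, in m); z points along the fingers, y is the line along which they close (so a half turn about z gives the same grasp; the last joint's range is limited). The gripper opens to 85 mm and grips with 20 to 120 N. Pads are 22 mm wide; open, the fingers measure 114 mm over their backs; the gripper's body (76 mm by 85 mm) begins 54 mm behind the grasp point. The pads swing forward as they close: fully open they stand 13 mm farther back than shut.
Start: joints at [1.097, 0.181, 1.607, -0, 1.354, -0.206], TCP at [0.152, 0.555, 0.405] pointing down, gripper open.
Joint ranges: [-2.99, 2.99], [-0.89, 2.07], [0.3, 2.58], [-1.14, 4.28], [0, 2.63], [-3.12, 3.12]. Speed limits (rad/s): [2.57, 2.57, 3.01, 3.14, 3.14, 3.14].

INTERFACE

Orientations are given as a unit quaternion [w, x, y, z].
In Python, from bench import ctrl gives the robot as it stands.
- The arm moves only by the shell command python3 -m pendant 'ROWS'. ROWS is JSON, a list that holds one entry, the list of rows, each a list of 7 numbers: the opening, from 0 (shut) to 1 (fully open), then the shift along the tool's x, y, z in mm, then the turn, a rotation vector about the tool's x, y, z in rad. A call has 1 to 5 rows; each row is the pose to reach, as a shift and turn from the pose commanded when the call began, along the tool's axes at that moment; what a row does not reach only later rows make up. A row lasts 1/12 s, in which the tool goes at most 41.7 mm and 7.16 degrees, less where a joint would pass 70% of its speed; a pose out of reach is approached as far as the arm can. A call with a gripper value outside its range is refused whole. The fingers move at their own pace and stop on an object; the grip force is fixed at half the most. Time passes only in rows, so rows that repeat a pose let the fingers close. It gives the time, the measured TCP pose, the force, the opening and the grip force at its end, in the units of the state.
- ctrl.get_obs(): the state, without advancing time (a new reading comes with each control period).
- ctrl.camera(name): name is "scene" or "top" or "wrist"; returns the picture (384x512x3 uint8, red, green, blue); there is no depth.
- ctrl.camera_params(name): a dict with "mtx" (3x3 intrinsics, pixels), "world_from_camera" (4x4, takes a point from camera to world coordinates); the wrist camera has in their place "tool_from_camera" (4x4, takes a point from camera to tool coordinates, whose origin is the TCP and whose axes are the flange's). Camera axes: x right, y down, z forward; pixel columns grow to the right and rows downward; lengths in m; the calibration is good to about 2 mm. A picture is of the moment at which its call begins: read the wrist's pose just before it. camera_params takes no time and is no camera call.
- ctrl.hand_in(): hands the job in; it is judged then, once.
Trained networks look in the newest picture that a camera, given by its name, has taken for a name from the list of things; names that differ only in an ending like _2 or _b are one class to them, and where a whole thing is asked for, a point or a joint stands for the part that bears it (a point fixed in the world has none). Each returns a list of dicts, best first, with "confidence" (0 to 1); they miss things now and then, are a little off and sometimes report something else, mostly with a low value. They report only what shows in the picture. A call takes as long as a camera call.
- ctrl.boxes_of(camera, name): "point" ([column, row] as shares, 0 to 1, of the picture: columns of its width, rows of its height, amid what is visible of it).
The state is a dict: "time_s": time; "q": joint angles; "dq": joint speeds; "joint_efforts": joint torques, N m; "eef_pos": TCP position; "eef_rot": TCP orientation; "wrist_force": force on the tool from outside, world axes, zero at the start; "torque": the same for the moment, N m; "opening": opening from 0.0 (shut) to 1.0 (fully open); "grasp_force": force on a finger pad.
Only numpy, scipy, OpenCV 4.12 (cv2) and the standard library are available. Lean on these libraries where they do the work, as an engineer would, in place of code of your own. Each camera call takes 0.05 s, during which the arm holds its last target. There are 200 camera calls.

## Working session

There is one attempt and no reset: what is moved stays moved. The work goes in short steps, Python scripts to look and compute and a shell command to move; the robot and the scene stay as the last step left them, time stands still between calls to the robot, and variables do not carry over. Pictures are saved under pics/ and viewed, at most 10 in all, crops included, and the job is handed in when it is done.

```bash
mkdir -p pics; ls; python3 - <<'E'
from bench import ctrl
import cv2,numpy as np
for c in ("scene","top"):
    im=ctrl.camera(c); cv2.imwrite(f"pics/{c}0.png",im[:,:,::-1])
    for n in ("grinder","lock_lever","paddle","sander"):
        print(c,n,[(np.round(np.array(d["point"])*[512,384],1).tolist(),round(d["confidence"],2)) for d in ctrl.boxes_of(c,n)])
    p=ctrl.camera_params(c);print(np.round(p["mtx"],1).tolist(),np.round(p["world_from_camera"],3).tolist())
o=ctrl.get_obs();print(o["time_s"],o["eef_pos"],o["eef_rot"],o["wrist_force"])
a=cv2.imread("pics/top0.png");cv2.imwrite("pics/top0b.png",cv2.resize(a,(800,600),interpolation=cv2.INTER_CUBIC))
E
```

```text
pics
scene grinder [([181.6, 198.0], 0.96)]
scene lock_lever [([205.7, 179.1], 0.51)]
scene paddle [([200.2, 183.2], 0.51)]
scene sander [([302.1, 210.3], 0.8)]
[[463.5, 0.0, 259.8], [0.0, 463.5, 190.4], [0.0, 0.0, 1.0]] [[0.673, -0.359, 0.647, -0.145], [-0.74, -0.316, 0.594, -0.498], [-0.009, -0.878, -0.478, 0.577], [0.0, 0.0, 0.0, 1.0]]
top grinder [([169.3, 235.5], 0.71)]
top lock_lever []
top paddle [([170.4, 222.0], 0.96)]
top sander [([282.1, 163.2], 0.66)]
[[431.0, 0.0, 257.1], [0.0, 431.0, 195.3], [0.0, 0.0, 1.0]] [[-0.005, -0.989, 0.147, 0.396], [-0.999, -0.001, -0.042, 0.14], [0.042, -0.147, -0.988, 0.924], [0.0, 0.0, 0.0, 1.0]]
0.5 [0.15212425 0.55450723 0.40464202] [-1.43212923e-05  1.33484306e-01  9.91050925e-01 -6.22567817e-05] [ 0.87047358  0.26527139 -0.06014648]
```

View pics/top0b.png

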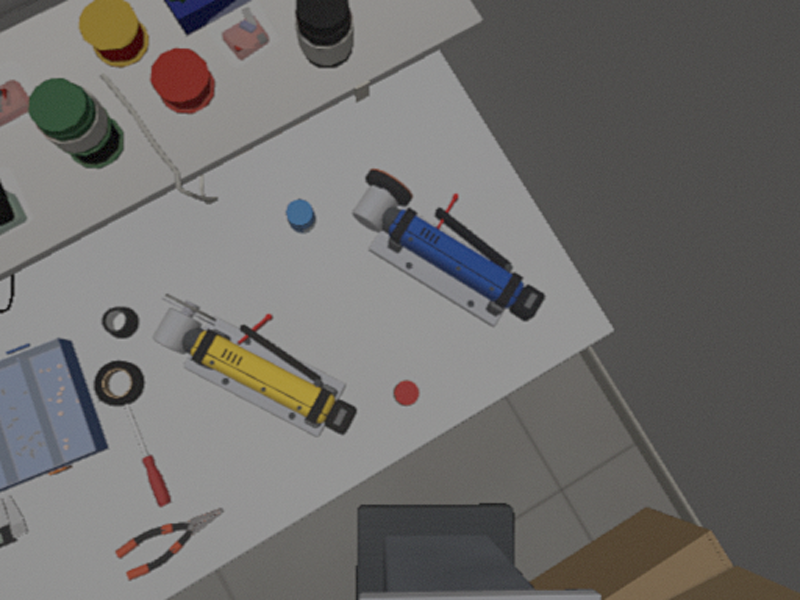

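View pics/scene0.png

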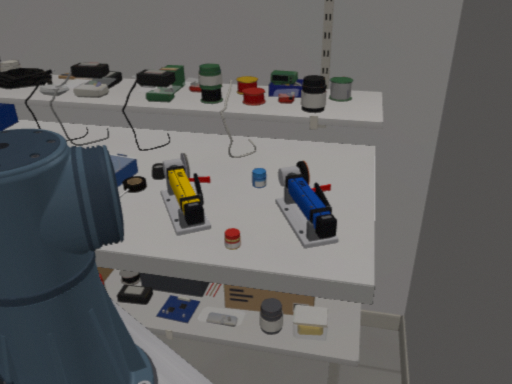

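The top view shows the yellow grinder, nose up-left. In 800x600 pixels its straps are at about (204,347) and (328,404), and its red lever tip at (270,317), on the upper-right side. The blue sander is to the right at (455,255). Next I fit the pose and overlay it.

```bash
cat > h.py <<'E'
from bench import ctrl
import cv2,numpy as np
from scipy.optimize import least_squares
def W(g,P):
    x,y,a=g;P=np.atleast_2d(P).astype(float);c,s=np.cos(a),np.sin(a)
    return np.c_[x+c*P[:,0]-s*P[:,1],y+s*P[:,0]+c*P[:,1],P[:,2]]
def proj(p,X):
    T=np.linalg.inv(p["world_from_camera"]);Q=X@T[:3,:3].T+T[:3,3];Q=Q@np.array(p["mtx"]).T
    return Q[:,:2]/Q[:,2:]
def wristp():
    from scipy.spatial.transform import Rotation as R
    o=ctrl.get_obs();p=dict(ctrl.camera_params("wrist"));T=np.eye(4);q=o["eef_rot"]
    T[:3,:3]=R.from_quat([q[1],q[2],q[3],q[0]]).as_matrix();T[:3,3]=o["eef_pos"]
    p["world_from_camera"]=T@p["tool_from_camera"];return p
def rect(x0,x1,y0,y1,z): return np.array([[x0,y0,z],[x1,y0,z],[x1,y1,z],[x0,y1,z]])/1e3
SH=[rect(-100,60,-20,20,80),rect(-15,-14,-20,20,80),np.array([[22,-41,68],[8,-73,68]])/1e3,np.array([[-85,-24,73],[-15,-41,73],[36,-47,73]])/1e3]
def overlay(im,p,g,path,box,k):
    a=cv2.resize(im[box[1]:box[3],box[0]:box[2],::-1],None,fx=k,fy=k,interpolation=cv2.INTER_CUBIC)
    for S in SH: cv2.polylines(a,[np.int32(((proj(p,W(g,S))-box[:2]+.5)*k))],len(S)==4,(255,0,255),1)
    cv2.imwrite(path,a)
E
python3 - <<'E'
from h import *
im=ctrl.camera("top");p=ctrl.camera_params("top")
px=np.array([[204,347],[328,404],[270,317]])*.64
P=np.array([[60,0,83],[-100,0,83],[8,-73,66]])/1e3
r=least_squares(lambda g:(proj(p,W(g,P))-px).ravel(),[.4,.3,.5])
print(r.x,r.fun)
overlay(im,p,r.x,"pics/ov1.png",[90,180,240,290],5)
E
```

```text
[0.4405022  0.29193818 1.15308333] [ 1.29133456  1.97906397 -2.41945541 -0.89737094  1.16022492 -1.0626064 ]
```

View pics/ov1.png

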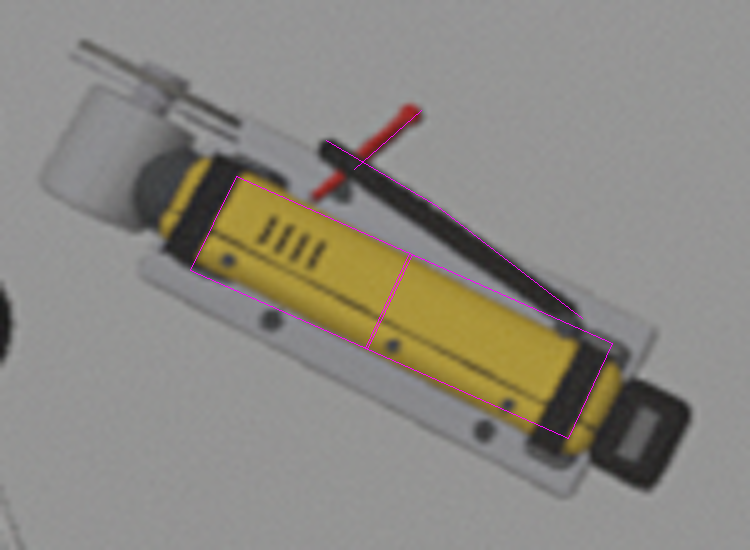

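```bash
python3 - <<'E'
from h import *
im=ctrl.camera("top");p=ctrl.camera_params("top")
px=np.array([[203,210],[568,394],[412,113]])/5+[90,180]-.5
P=np.array([[60,0,83],[-100,0,83],[8,-73,66]])/1e3
r=least_squares(lambda g:(proj(p,W(g,P))-px).ravel(),[.4,.3,1.1])
print(r.x,r.fun)
overlay(im,p,r.x,"pics/ov2.png",[90,180,240,290],5)
wp=wristp();w=ctrl.camera("wrist");cv2.imwrite("pics/w0.png",w[:,:,::-1])
print(np.round(ctrl.camera_params("wrist")["tool_from_camera"],3).tolist(),np.round(wp["world_from_camera"],3).tolist(),proj(wp,W(r.x,[[0,0,.08],[.06,0,.083],[-.1,0,.083]])))
E
```

```text
[0.44249049 0.29800064 1.10996979] [-0.76242125  0.32406948  0.26285828  0.38874119  0.52098071 -0.762197  ]
[[0.001, -0.959, -0.284, 0.072], [1.0, 0.0, 0.001, 0.0], [-0.0, -0.284, 0.959, 0.032], [0.0, 0.0, 0.0, 1.0]] [[0.264, 0.925, 0.274, 0.083], [0.965, -0.253, -0.074, 0.574], [0.0, 0.284, -0.959, 0.373], [0.0, 0.0, 0.0, 1.0]] [[139.67280746 415.93063663]
 [180.44889744 423.92466354]
 [ 67.86984838 408.2298079 ]]
```

View pics/ov2.png

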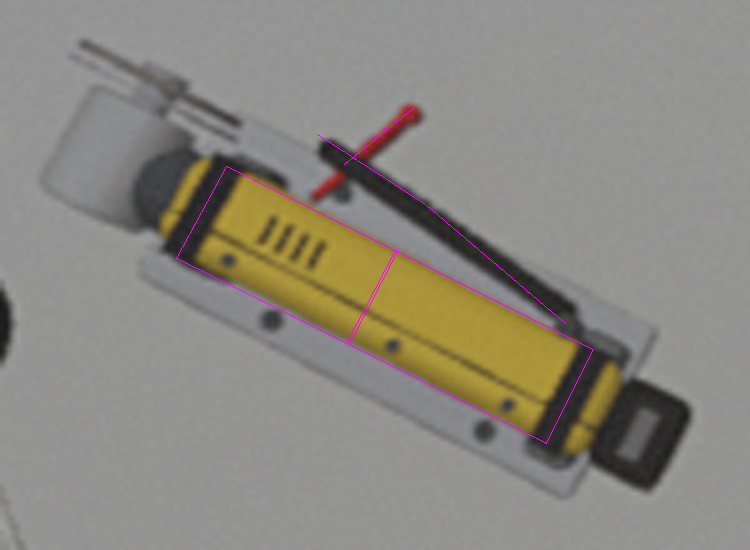

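The fit now lies on the picture: grinder at (0.4425, 0.298), yaw 1.11 rad. I'll turn the tool so that it reads (-gx, +gy, down) and move over the grinder for a wrist look.

```bash

python3 -m pendant '[[[0,0,0,0,0,0,-0.12],[0,0,0,0,0,0,-0.24],[0,0,0,0,0,0,-0.36],[0,0,0,0,0,0,-0.459],[0,0,0,0,0,0,-0.459]]]'
python3 -m pendant '[[[0,0,0,0,0,0,-0.12],[0,0,0,0,0,0,-0.24],[0,0,0,0,0,0,-0.36],[0,0,0,0,0,0,-0.459],[0,0,0,0,0,0,-0.459]]]'
python3 -m pendant '[[[0,0,0,0,0,0,-0.12],[0,0,0,0,0,0,-0.24],[0,0,0,0,0,0,-0.36],[0,0,0,0,0,0,-0.459],[0,0,0,0,0,0,-0.459]]]'
python3 -m pendant '[[[0,8,-34,0,0,0,0],[0,16,-68,0,0,0,0],[0,24,-103,0,0,0,0],[0,33,-138,0,0,0,0],[0,33,-138,0,0,0,0]]]'
python3 -m pendant '[[[0,8,-34,0,0,0,0],[0,16,-68,0,0,0,0],[0,24,-103,0,0,0,0],[0,33,-138,0,0,0,0],[0,33,-138,0,0,0,0]]]'
python3 -m pendant '[[[0,8,-34,0,0,0,0],[0,16,-68,0,0,0,0],[0,24,-103,0,0,0,0],[0,33,-138,0,0,0,0],[0,33,-138,0,0,0,0]]]'
python3 - <<'E'
from h import *
g=[.44249,.298,1.10997]
wp=wristp();w=ctrl.camera("wrist")
overlay(w,wp,g,"pics/w1.png",[0,0,512,384],1.5)
o=ctrl.get_obs();print(o["time_s"],o["eef_pos"],o["q"],ctrl.tip_reach)
for n in ("lock_lever","paddle","grinder"): print(n,[(np.round(np.array(d["point"])*[512,384],1).tolist(),round(d["confidence"],2)) for d in ctrl.boxes_of("wrist",n)])
E
```

```text
time_s: 1.07
eef_pos: [0.1521, 0.5545, 0.4047]
eef_rot: [-0.0, -0.097, 0.995, 0.0]
wrist_force: [-0.1, -0.2, 0.5]
opening: 0.295
grasp_force: 0.0
time_s: 1.48
eef_pos: [0.1521, 0.5545, 0.4047]
eef_rot: [0.0, -0.32, 0.948, 0.0]
wrist_force: [0.8, -0.2, 0.9]
opening: 0.0
grasp_force: 0.0
time_s: 1.9
eef_pos: [0.1522, 0.5545, 0.4047]
eef_rot: [0.0, -0.526, 0.851, 0.0]
wrist_force: [-1.5, -0.3, 1.0]
opening: -0.002
grasp_force: 0.0
time_s: 2.32
eef_pos: [0.2648, 0.4606, 0.4048]
eef_rot: [0.0, -0.522, 0.853, -0.001]
wrist_force: [-0.1, -0.2, 1.1]
opening: -0.001
grasp_force: 0.0
time_s: 2.73
eef_pos: [0.3737, 0.3695, 0.4049]
eef_rot: [0.001, -0.522, 0.853, -0.001]
wrist_force: [-0.0, 0.1, 0.4]
opening: -0.0
grasp_force: 0.0
time_s: 3.15
eef_pos: [0.4824, 0.2783, 0.4049]
eef_rot: [0.001, -0.522, 0.853, -0.001]
wrist_force: [0.4, 0.4, 0.6]
opening: 0.003
grasp_force: 0.0
3.2 [0.4805806  0.2799139  0.40462164] [ 3.14068451e-01  1.38934792e-01  1.65504401e+00 -3.12040280e-04
  1.34729820e+00 -2.35611165e+00] 0.1734
lock_lever [([247.7, 191.6], 0.83), ([264.4, 159.1], 0.49)]
paddle [([266.0, 162.6], 0.75)]
grinder [([293.8, 150.1], 0.89)]
```

View pics/w1.png

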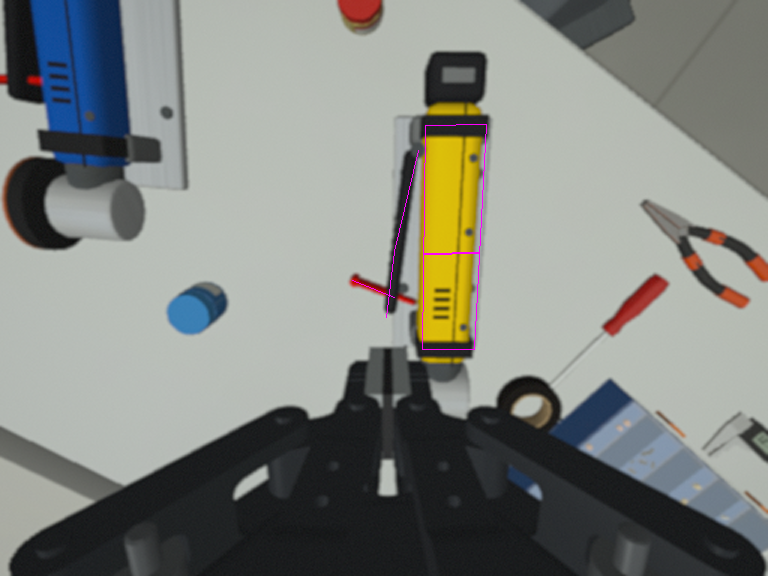

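The wrist view confirms the fit: the straps match at (446,349) and (456,126), and the lever tip at (352,280), to about 1 mm. The tool sits at grinder (0.7, -42). Next: move behind the lever, go down beside the paddle, then push forward.

```bash

python3 -m pendant '[[[0,23,-22,20,0,0,0],[0,23,-22,60,0,0,0],[0,23,-22,95,0,0,0],[0,23,-22,130,0,0,0],[0,23,-22,150,0,0,0]]]'
python3 -m pendant '[[[0,0,0,12,0,0,0],[0,0,0,22,0,0,0],[0,0,0,33,0,0,0],[0,0,0,33,0,0,0],[0,0,0,33,0,0,0]]]'
python3 -m pendant '[[[0,-6,0,0,0,0,0],[0,-12,0,0,0,0,0],[0,-18,0,0,0,0,0],[0,-24,0,0,0,0,0],[0,-30,0,0,0,0,0]]]'
python3 - <<'E'
from h import *
g=[.44249,.298,1.10997]
wp=wristp();w=ctrl.camera("wrist")
overlay(w,wp,g,"pics/w2.png",[0,0,512,384],1.5)
o=ctrl.get_obs();c,s=np.cos(g[2]),np.sin(g[2]);d=o["eef_pos"]-np.array([*g[:2],0]);f=o["wrist_force"]
print(o["time_s"],[c*d[0]+s*d[1],-s*d[0]+c*d[1],d[2]],"F",[c*f[0]+s*f[1],-s*f[0]+c*f[1],f[2]])
E
```

```text
time_s: 3.77
eef_pos: [0.4855, 0.252, 0.251]
eef_rot: [-0.002, -0.526, 0.85, 0.001]
wrist_force: [0.1, -0.2, -0.2]
opening: 0.001
grasp_force: 0.0
time_s: 4.18
eef_pos: [0.4883, 0.2515, 0.2222]
eef_rot: [0.0, -0.527, 0.85, -0.0]
wrist_force: [0.4, -0.7, -0.6]
opening: -0.002
grasp_force: 0.0
time_s: 4.6
eef_pos: [0.5021, 0.2786, 0.2221]
eef_rot: [0.0, -0.527, 0.85, -0.0]
wrist_force: [1.2, -1.8, 1.2]
opening: 0.001
grasp_force: 1.4
4.65 [np.float64(0.009799575074295627), np.float64(-0.062105450113197395), np.float64(0.2222376800880388)] F [np.float64(-0.18520053588960045), np.float64(-0.2561301474526845), np.float64(0.08079143269486955)]
```

View pics/w2.png

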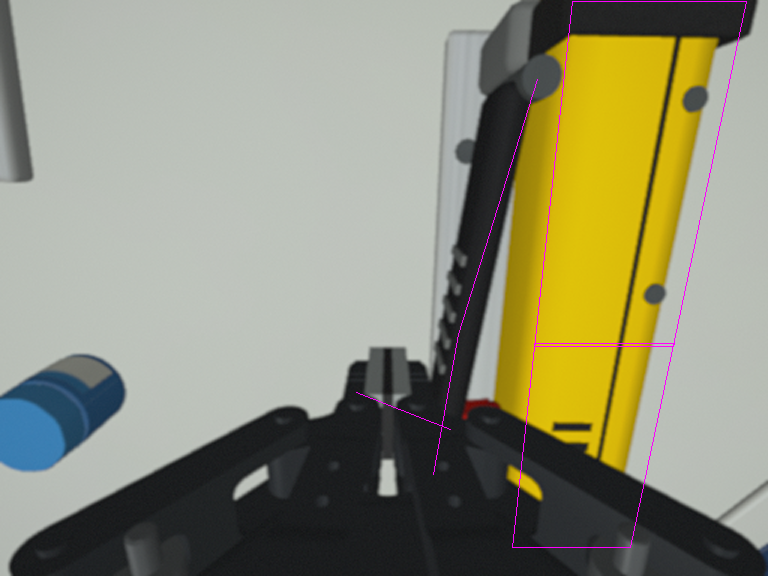

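In the close view the overlay is a few mm off on the barrel side, so I'll refine it before the squeeze. The lever has moved forward out of sight behind the fingers. I'll continue the push in small steps, watching the force.

```bash

python3 -m pendant '[[[0,-3,0,0,0,0,0],[0,-6,0,0,0,0,0],[0,-6,0,0,0,0,0]]]' | grep -E "eef_pos|wrist|grasp"
python3 -m pendant '[[[0,-2,0,0,0,0,0],[0,-4,0,0,0,0,0],[0,-4,0,0,0,0,0]]]'| grep -E "eef_pos|wrist|grasp"
python3 -m pendant '[[[0,-2,0,0,0,0,0],[0,-2,0,0,0,0,0],[0,-2,0,0,0,0,0]]]'| grep -E "eef_pos|wrist|grasp"
```

```text
eef_pos: [0.5042, 0.2836, 0.2216]
wrist_force: [0.5, -0.7, 1.0]
grasp_force: 0.3
eef_pos: [0.5059, 0.2867, 0.2214]
wrist_force: [-1.3, -4.2, 0.3]
grasp_force: 1.8
eef_pos: [0.5068, 0.288, 0.2213]
wrist_force: [-0.5, -6.6, 0.3]
grasp_force: 3.0
```

About 6 N along -gx, so the lever is at its stop. I'll back off, rise, move to a view over the squeeze point with the fingers open, and refit.

```bash

python3 -m pendant '[[[0,8,-2,0,0,0,0],[0,20,-4,0,0,0,0],[0,30,-4,-20,0,0,0],[0,30,-4,-55,0,0,0],[1,30,-4,-90,0,0,0]]]' | grep -E "eef_pos|wrist"
python3 -m pendant '[[[1,0,40,-20,0,0,0],[1,0,60,-30,0,0,0],[1,0,60,-30,0,0,0],[1,0,60,-30,0,0,0]]]'| grep -E "time|eef_pos|wrist|open"
python3 - <<'E'
from h import *
g=[.44249,.298,1.10997]
wp=wristp();w=ctrl.camera("wrist")
overlay(w,wp,g,"pics/w3.png",[0,0,512,384],1.5)
o=ctrl.get_obs();c,s=np.cos(g[2]),np.sin(g[2]);d=o["eef_pos"]-np.array([*g[:2],0])
print(o["time_s"],[c*d[0]+s*d[1],-s*d[0]+c*d[1],d[2]])
np.save("wp3.npy",wp["world_from_camera"]);np.save("m3.npy",wp["mtx"])
E
```

```text
eef_pos: [0.496, 0.2588, 0.3112]
wrist_force: [1.7, 0.0, 0.0]
time_s: 6.15
eef_pos: [0.4427, 0.2869, 0.3427]
wrist_force: [0.5, -0.7, -0.6]
opening: 0.711
6.2 [np.float64(-0.009983244486453892), np.float64(-0.005746945250215219), np.float64(0.34185663181993)]
```

View pics/w3.png

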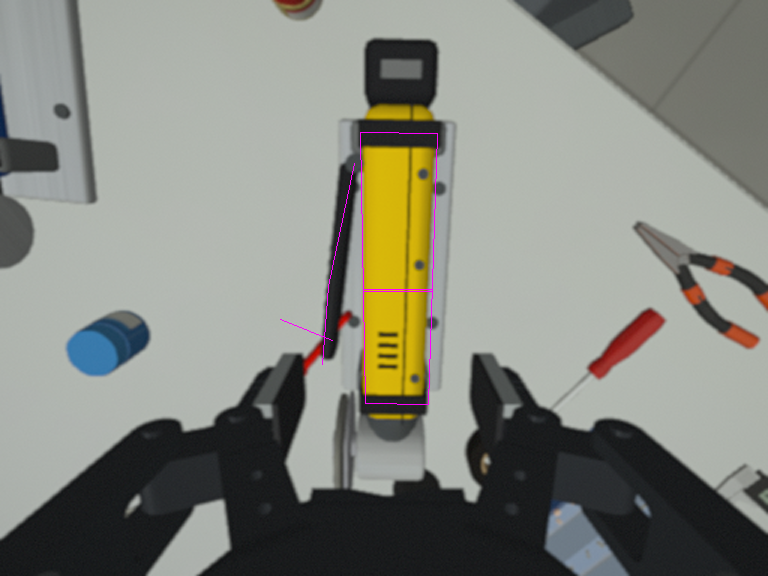

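The lever now lies forward, running to (305,370), and the overlay fits the barrel (edges 362 and 437) and the straps. I'll go down astride the barrel at x -15.

```bash

python3 -m pendant '[[[1,5,-1,15,0,0,0],[1,5,-1,45,0,0,0],[1,5,-1,75,0,0,0],[1,5,-1,100,0,0,0],[1,5,-1,100,0,0,0]]]' | grep -E "eef_pos|wrist|open"
python3 -m pendant '[[[1,0,0,10,0,0,0],[1,0,0,20,0,0,0],[1,0,0,30,0,0,0],[1,0,0,30,0,0,0]]]'| grep -E "eef_pos|wrist|open"
python3 -m pendant '[[[0.75,0,0,0,0,0,0],[0.75,0,0,0,0,0,0],[0.75,0,0,0,0,0,0]]]'| grep -E "time|wrist|open|grasp"
python3 -m pendant '[[[0.66,0,0,0,0,0,0],[0.66,0,0,0,0,0,0],[0.66,0,0,0,0,0,0]]]'| grep -E "time|eef_pos|wrist|open|grasp"
python3 - <<'E'
from h import *
g=[.44249,.298,1.10997]
wp=wristp();w=ctrl.camera("wrist")
overlay(w,wp,g,"pics/w4.png",[0,0,512,384],1.5)
o=ctrl.get_obs();c,s=np.cos(g[2]),np.sin(g[2]);d=o["eef_pos"]-np.array([*g[:2],0]);f=o["wrist_force"]
print(o["time_s"],[c*d[0]+s*d[1],-s*d[0]+c*d[1],d[2]],"F",[c*f[0]+s*f[1],-s*f[0]+c*f[1],f[2]])
E
```

```text
eef_pos: [0.44, 0.28, 0.2355]
wrist_force: [-1.9, -0.4, 0.3]
opening: 0.999
eef_pos: [0.4418, 0.2816, 0.2104]
wrist_force: [-0.8, 0.7, -0.2]
opening: 1.0
time_s: 7.2
wrist_force: [4.6, -4.1, -0.7]
opening: 0.751
grasp_force: 2.9
time_s: 7.45
eef_pos: [0.4437, 0.282, 0.2137]
wrist_force: [4.3, -2.5, 5.3]
opening: 0.66
grasp_force: 4.2
7.5 [np.float64(-0.013731561843774746), np.float64(-0.008185040680953347), np.float64(0.21371872759106217)] F [np.float64(-1.2740872479579917), np.float64(-5.485208014655416), np.float64(5.422252435809184)]
```

View pics/w4.png

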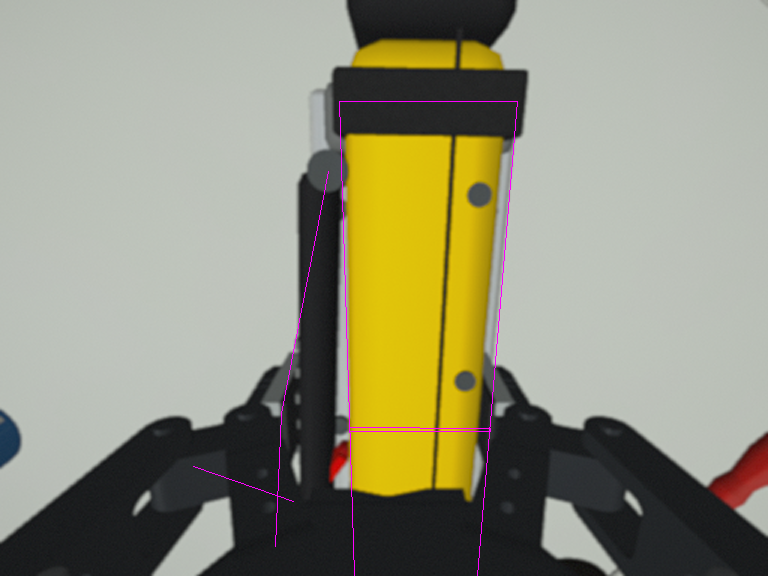

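The paddle is partly in, and the right finger is just at the barrel. I'll shift +1 mm in y, close fully, hold for about a second, then release.

```bash

python3 -m pendant '[[[0.6,0,1,0,0,0,0],[0,0,1,0,0,0,0],[0,0,1,0,0,0,0],[0,0,1,0,0,0,0],[0,0,1,0,0,0,0]]]' | grep -E "time|eef_pos|wrist|open|grasp"
python3 -m pendant '[[[0,0,0,0,0,0,0],[0,0,0,0,0,0,0],[0,0,0,0,0,0,0]]]' | grep -E "time|eef_pos|wrist|open|grasp"
python3 - <<'E'
from h import *
w=ctrl.camera("wrist");cv2.imwrite("pics/w5.png",cv2.resize(w[:,:,::-1],(768,576)))
g=[.44249,.298,1.10997]
o=ctrl.get_obs();c,s=np.cos(g[2]),np.sin(g[2]);d=o["eef_pos"]-np.array([*g[:2],0]);f=o["wrist_force"]
print(o["time_s"],[c*d[0]+s*d[1],-s*d[0]+c*d[1],d[2]],"F",[c*f[0]+s*f[1],-s*f[0]+c*f[1],f[2]])
E
```

```text
time_s: 7.92
eef_pos: [0.4422, 0.2829, 0.2141]
wrist_force: [-1.6, -1.3, 12.3]
opening: 0.599
grasp_force: 60.5
time_s: 8.17
eef_pos: [0.4422, 0.2829, 0.2141]
wrist_force: [-1.4, -0.9, 13.0]
opening: 0.605
grasp_force: 60.5
8.2167 [np.float64(-0.013655073957119181), np.float64(-0.006433649351483216), np.float64(0.21410831417473744)] F [np.float64(-1.6190266750850955), np.float64(1.599962284228023), np.float64(13.07234030465569)]
```

View pics/w5.png

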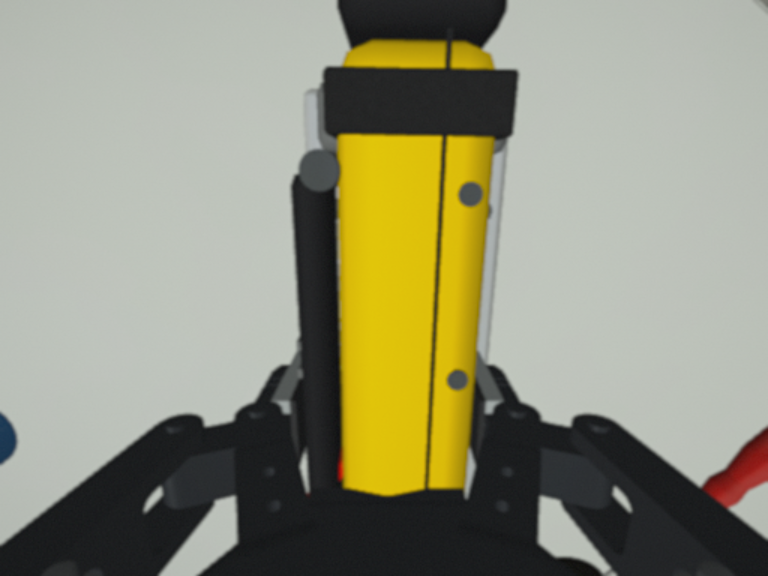

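The paddle lies flat on the barrel, the forces are balanced, the grip is 60 N and the opening 0.605 (about 51 mm), so it is home. Hold a little longer, release, rise, and look.

```bash

python3 -m pendant '[[[0,0,0,0,0,0,0],[0,0,0,0,0,0,0],[0,0,0,0,0,0,0],[0,0,0,0,0,0,0],[0,0,0,0,0,0,0]]]' | grep -E "time|open|grasp"
python3 -m pendant '[[[0,0,0,0,0,0,0],[1,0,-1,0,0,0,0],[1,0,-1,0,0,0,0],[1,0,-1,0,0,0,0],[1,0,-1,0,0,0,0]]]' | grep -E "time|wrist|open"
python3 -m pendant '[[[1,0,0,0,0,0,0],[1,0,0,-5,0,0,0],[1,0,0,-25,0,0,0],[1,0,0,-50,0,0,0],[1,0,0,-80,0,0,0]]]' | grep -E "time|wrist|open"
python3 -m pendant '[[[1,0,0,-30,0,0,0],[1,0,0,-60,0,0,0],[1,0,0,-80,0,0,0],[1,0,0,-80,0,0,0]]]' | grep -E "time|eef_pos|wrist|open"
python3 - <<'E'
from h import *
w=ctrl.camera("wrist");cv2.imwrite("pics/w6.png",cv2.resize(w[:,:,::-1],(768,576)))
E
```

```text
time_s: 8.63
opening: 0.603
grasp_force: 60.5
time_s: 9.05
wrist_force: [0.0, -0.8, 0.6]
opening: 0.999
time_s: 9.47
wrist_force: [0.0, 0.5, 0.0]
opening: 0.999
time_s: 9.8
eef_pos: [0.4432, 0.2826, 0.3775]
wrist_force: [0.3, 0.5, 0.3]
opening: 0.999
```

View pics/w6.png

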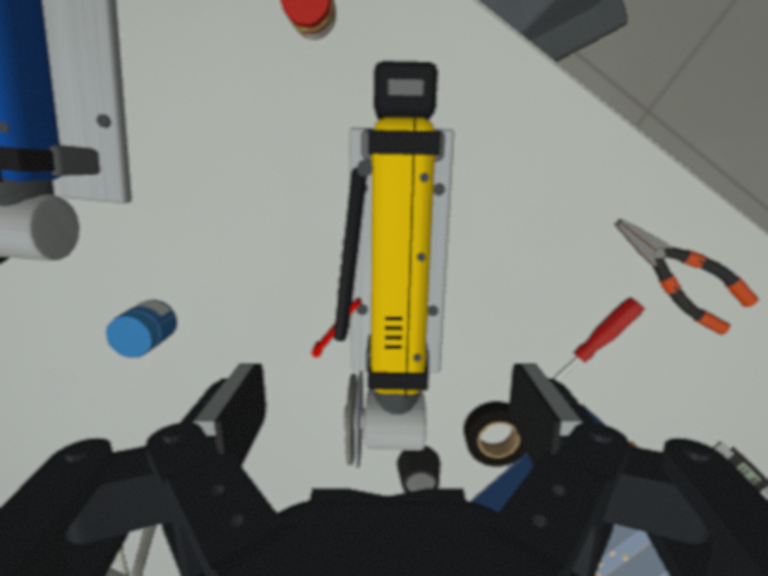

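The paddle has sprung back out (end at (340,335)), the lever is still forward (tip at (317,352)), and the gripper is clear.

```bash
python3 -c "
from bench import ctrl
print(ctrl.hand_in())"
```

```text
the job is handed in; nothing more can be done
None
```

The grinder's switch check is done and handed in: the red lever was pushed forward to its stop, the paddle was held home for about a second, then sprang back out with the lever still forward, and the sander was not touched.

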